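Clip a brass blank into the engraver's plate holder

ROBOT

A 6-joint arm with a two-finger parallel gripper is mounted at the origin on the work surface. World frame = base frame: x ahead of the robot, y to its left, z up, the work surface at z = 0. Lengths are in m, angles in rad, forces in N, time in s.
With the tool pointing down it reaches from about 0.225 to 0.875 m from the base axis. Payload 3.4 kg.
Tool frame: the origin (TCP) lies at the very end of the fingers, on their centre line; the grasp point (between the pads) lies 19 mm behind it; z points along the fingers, x is the direction in which the jaws open and shut, and the axes are right-handed (so a half turn about z gives the same grasp; the last joint's range is limited). The gripper opens to 85 mm and grips with 20 to 120 N. Pads are 22 mm wide; open, the fingers measure 114 mm over their backs; the gripper's body (76 mm by 85 mm) begins 54 mm behind the grasp point. The pads swing forward as they close: fully open they stand 13 mm farther back than shut.
Start: joints at [-1.361, 0.276, 1.505, -0, 1.361, -0.121], TCP at [0.187, -0.544, 0.198] pointing down, gripper open.
Joint ranges: [-2.89, 2.89], [-0.75, 2.08], [0.22, 2.7], [-1.18, 4.32], [0.11, 2.71], [-2.7, 2.7]. Speed limits (rad/s): [2.57, 2.57, 3.14, 3.14, 3.14, 3.14].

INTERFACE

Orientations are given as a unit quaternion [w, x, y, z].
In Python, from rig import manip gives the robot as it stands.
- The arm moves only by the tool carry_out, never from a script. Its argument "series" is a list of rows, each a list of 2 entries, a list of its own where there are three numbers: the shift along the tool's x, y, z in mm, then the turn about the tool's z in degrees. A call has 1 to 10 rows; each row shifts and turns the pose as measured when the row begins, along the tool's axes as they then stand; what a row does not reach is not made up. A row lasts 1/12 s, in which the tool goes at most 41.7 mm and 7.16 degrees, less where a joint would pass 70% of its speed; a pose out of reach is approached as far as the arm can. A call is refused whole if a number of a shift passes 41.7 or a number of a turn 7.16, either way. A call with a gripper value outside its range is refused whole. "fingers" is the finger opening in mm, from 0 to 85.4, set as the call begins (left out, the last holds). The fingers move at their own pace and stop on an object; "squeeze" is the grip in N (left out, the last holds). Time passes only in rows, so rows that do not move let the fingers close. It gives the time, the measured TCP pose, the force and the opening at its end, in the units of the state.
- manip.get_state(): the state, without advancing time (a new reading comes with each control period).
- manip.get_image(name): name is "side" or "top"; returns a dict with "frame" (384x512x3 uint8, blue, green, red), "K" (3x3 intrinsics, pixels), "rvec" (rotation vector, rad) and "tvec" (3), from world to camera coordinates, as OpenCV has them. Camera axes: x right, y down, z forward; pixel columns grow to the right and rows downward; lengths in m; the calibration is good to about 2 mm. A picture is of the moment at which its call begins. There is no depth.
- manip.sign_off(): hands the job in, once; it reports no verdict.
The state is a dict: "clock": time; "qpos": joint angles; "qd": joint speeds; "effort": joint torques, N m; "position": TCP position; "ee_rot": TCP orientation; "contact_force": force on the tool from outside, world axes, zero at the start; "moment": the same for the moment, N m; "width": finger opening in m.
Only numpy, scipy, OpenCV 4.12 (cv2) and the standard library are available. Lean on these libraries where they do the work, as an engineer would, in place of code of your own. Each camera call takes 0.05 s, during which the arm holds its last target. There are 200 camera calls.

TASK

The small brass name-plate blank lies on the bed of the engraver's plate holder, in front of the spring clip. Press the clip's red thumb tab down with one fingertip and, while holding it down, push the blank with the other fingertip in under the open jaw until it is fully home, square against the stop; then let the tab go so that the jaw closes on the blank, and draw clear. Only push the blank along the bed, never lift it, and leave the other things on the bench where they are.

Things in the scene. Friction and masses are not known exactly. Their poses are not given: they have to be found in the camera images.
- holder: Plate holder, fast on the bench: green base 165 x 100 x 10 mm with raised steel bed, top 22 mm above the bench. Origin on the bench below the front of the shut jaw; +x is the direction in which the blank is pushed, +y left of that, z up. Bed: x = -75 to +24 mm, y = -42 to +42 mm; behind it only the base, from x = 24 to 76 mm, 10 mm high.
- stop (a point): Foot of the stop, on the bed, mid-width; axes as the holder's. A 4 mm high shoulder and two dark ears (y = -30 to -25 and +25 to +30 mm, x = 10 to 24 mm, 36 mm high; they carry the hinge pin at x = 15 mm, height 31 mm), front faces all at holder x = 10 mm, square to x. The blank is home with its front edge against them.
- lever (a joint): Spring clip, a bent steel lever on the hinge pin; rad. 0 = shut: jaw lip 0.8 mm above the bed; the blank cannot be forced under. 0.5 = tab level: lip 8 mm above the bed and 2 mm nearer -x. 0.62 = tab on its end stop. About 0.2 with the jaw resting on the blank; anything over 0.28 lets it pass. The spring shuts it when let go; holding it level takes 3 N at the tab's rear tip, 16 N at its front.
- tab (a point): Middle of the top face of the red thumb tab, the clip's tail behind the hinge. Tab 34 mm long, 40 mm wide. Shut, it slopes up 29 degrees to the rear, this point about 34 mm high at holder x = 38 mm; pressed level, its top is 23 mm above the bench (1 mm over the bed), holder x = 23 to 57 mm: a fingertip can slide along it in x while holding it down.
- jaw (a point): Middle of the lower front edge of the jaw lip (46 mm wide along y, 3 mm thick), at holder x = 0 when shut; turns with the clip.
- blank: Brass name-plate blank with a scribed layout, 34 mm (its x) by 60 mm (its y) by 4 mm thick, about 70 g, loose on the bed in front of the jaw, long side roughly along the jaw. Origin at the centre of its underside. Home, its origin is at holder x = -7 mm and the jaw covers its front 10 mm.
- graver: Graver (burin) with dark wooden handle, 135 mm long, 30 mm thick, lying at the right of the holder. Leave alone.
- loupe: Black eye loupe, round, up to 48 mm across and 30 mm high, standing left of the holder; origin under its centre. Leave alone.
- spare: Spare copper blank 50 x 50 x 5 mm, lying on the bench left of the holder; origin under its centre. Leave alone.
- hammer: Chasing hammer, 240 mm long, lying on the right. Leave alone.
- brush: Brush, 200 mm long, lying on the left. Leave alone.
- bowl: Copper bowl 110 mm across, 45 mm high, on the right; origin under its centre. Leave alone.
- pot: Brass pot 60 mm across, 70 mm high, on the left; origin under its centre. Leave alone.
There are look-alikes about, which are no part of the job. Several things have the shape of the blank; the one meant has the colours described above.

How it is judged:
By the outcome, as a careful person would: the job done as asked, in the order asked, and still so for the second after the job is handed in, with the robot touching nothing.
It also fails if it takes over 48 s, if anything falls off the work surface, if the arm or the gripper's body presses on something with over 40 N, if the wrist force passes 120 N, or if a joint passes its speed limit or range.

## Working session

There is one attempt and no reset: what is moved stays moved. The work goes in short steps, Python scripts to look and compute and a tool call to move; the robot and the scene stay as the last step left them, time stands still between calls to the robot, and variables do not carry over. Pictures are saved under pics/ and viewed, about 8 in all and at most 12, crops included, and the job is handed in when it is done.

Besides the shell and the picture viewer there is one more tool, called after "Emit:" as name(argument=value, ...), one argument or row to a line, values as JSON. carry_out: Moves the arm, as the interface text tells. Its arguments: {"type":"object","properties":{"series":{"type":"array","items":{"type":"array"}},"fingers":{"type":"number"},"squeeze":{"type":"number"}},"required":["series"]}

```bash
mkdir -p pics; cat > h.py <<'E'
import numpy as np, cv2
from rig import manip
def snap(n):
    r=manip.get_image(n); return r
def cam(r):
    R,_=cv2.Rodrigues(np.array(r["rvec"],float)); return np.array(r["K"],float),R,np.array(r["tvec"],float).ravel()
def onz(r,uv,z):
    K,R,t=cam(r); d=R.T@np.linalg.inv(K)@np.array([uv[0],uv[1],1.]); c=-R.T@t
    return c+d*(z-c[2])/d[2]
def proj(r,P):
    K,R,t=cam(r); p=K@(R@np.array(P,float)+t); return p[:2]/p[2]
def tri(r1,a,r2,b):
    P=[np.array(cam(r)[0])@np.c_[cam(r)[1],cam(r)[2]] for r in(r1,r2)]
    X=cv2.triangulatePoints(P[0],P[1],np.array(a,float).reshape(2,1),np.array(b,float).reshape(2,1)); return (X[:3]/X[3]).ravel()
E
python3 - <<'E'
from h import *
import pickle
a=snap("side");b=snap("top");pickle.dump((a,b),open("v0.pkl","wb"))
for r in(a,b): K,R,t=cam(r);print(K[0,0],-R.T@t,R[2])
cv2.imwrite("pics/top0.png",cv2.resize(b["frame"],(800,600),interpolation=cv2.INTER_CUBIC));cv2.imwrite("pics/side0.png",cv2.resize(a["frame"],(800,600),interpolation=cv2.INTER_CUBIC))
print(manip.get_state())
E
```

```text
459.91032390185273 [0.10044642 0.97716059 1.22214459] [ 0.25244136 -0.63522354 -0.72990713]
429.8735806710862 [ 0.25864982 -0.03777443  1.3117099 ] [ 0.19185618  0.01041761 -0.98136776]
{'clock': 0.1, 'qpos': array([-1.36099019e+00,  2.76553103e-01,  1.50599381e+00,  2.14876506e-06,
        1.36070289e+00, -1.20998218e-01]), 'qd': array([ 0.00017861, -0.00045888, -0.0035017 ,  0.00012359,  0.00105376,
        0.00084611]), 'effort': array([ 1.30727414e-03, -4.17697692e+01, -2.46404600e+01, -5.97279086e-05,
        5.78876628e-03,  1.81028167e-05]), 'position': array([ 0.18665043, -0.54331604,  0.19751915]), 'ee_rot': array([-5.60081033e-04,  8.13880380e-01, -5.81031876e-01, -6.10611407e-04]), 'contact_force': array([-0.47390416,  0.41571123,  0.14386216]), 'moment': array([-0.01649367,  0.00624129, -0.01984154]), 'width': 0.0852949027745709}
```

View pics/top0.png

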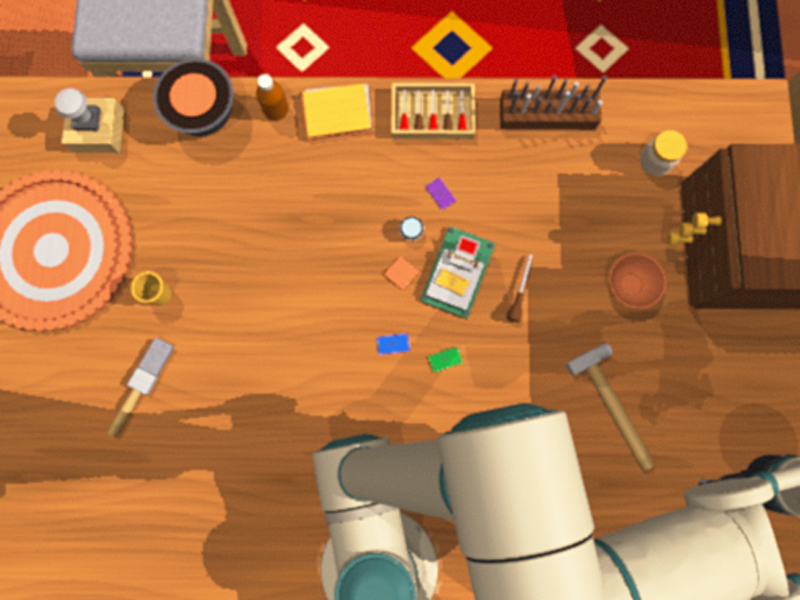

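View pics/side0.png

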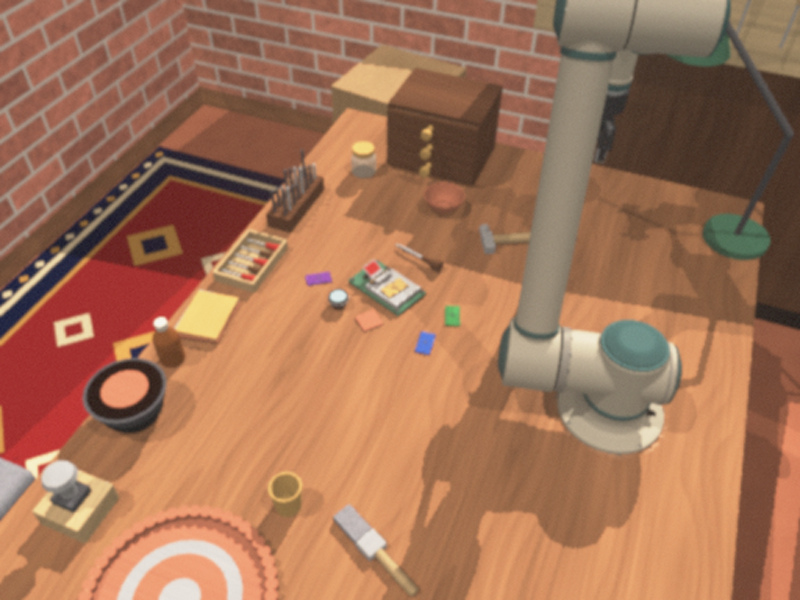

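The brass blank lies on the holder bed at top (453,280) and side (396,288). Look-alikes in the top view are blue (393,344), green (445,359), purple (440,193) and the copper spare (402,272). I choose the one on the bed and check it with a close crop of both views.

```bash
python3 - <<'E'
from h import *
import pickle
a,b=pickle.load(open("v0.pkl","rb"))
# crops in raw px: top x 262..322,y140..206 ; side x 218..278,y162..206
def crop(f,x,y,w,h,s):
    return cv2.resize(f[y:y+h,x:x+w],(w*s,h*s),interpolation=cv2.INTER_CUBIC)
A=crop(b["frame"],264,142,55,65,7);B=crop(a["frame"],220,162,56,42,7)
c=np.zeros((460,800,3),np.uint8);c[:A.shape[0],:A.shape[1]]=A;c[:B.shape[0],400:400+B.shape[1]]=B
cv2.imwrite("pics/c0.png",c)
E
```

```text
(no output)
```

View pics/c0.png

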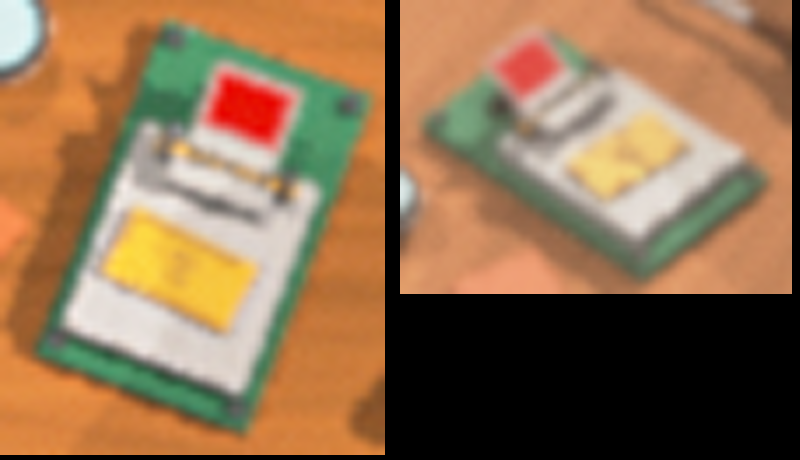

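The crop confirms it: a yellow brass blank on the steel bed, with the red tab behind. Now I work out the poses from the corners.

```bash
python3 - <<'E'
from h import *
import pickle
from scipy.optimize import least_squares
a,b=pickle.load(open("v0.pkl","rb"))
T=lambda p:(np.array(p)+.5)/7-.5+[264,142]
S=lambda p:(np.array(p)-[400,0]+.5)/7-.5+[220,162]
def W(q,P):
    c,s=np.cos(q[2]),np.sin(q[2]);return np.array([q[0]+c*P[0]-s*P[1],q[1]+s*P[0]+c*P[1],P[2]])
base=[((.076,.05,.01),T((167,22))),((.076,-.05,.01),T((372,95))),((-.089,-.05,.01),T((247,432))),((-.089,.05,.01),T((38,353))),((-.075,.042,.022),T((63,330))),((-.075,-.042,.022),T((240,392)))]
sb=[((-.075,.042,.022),S((638,238))),((-.075,-.042,.022),S((752,160)))]
f=lambda pts,r:(lambda q:np.concatenate([proj(r,W(q,P))-u for P,u in pts]))
s=least_squares(f(base,b),[.4,0,0]);q=s.x;print(q,np.degrees(q[2]),s.fun.round(2))
print("side resid",f(sb,a)(q).round(2))
s2=least_squares(lambda q:np.r_[f(base,b)(q),f(sb,a)(q)],q);print(s2.x,s2.fun.round(2))
q=s2.x
bl=[(T((133,208)),S((567,158))),(T((258,268)),S((648,110))),(T((225,332)),S((690,150))),(T((100,262)),S((606,200)))]
def H(X):
    d=X[:2]-q[:2];c,s=np.cos(q[2]),np.sin(q[2]);return np.array([c*d[0]+s*d[1],-s*d[0]+c*d[1],X[2]])*1e3
for t,u in bl: print("blank top z26",H(onz(b,t,.026)).round(1),"tri",H(tri(b,t,a,u)).round(1))
E
```

```text
[ 0.56684383 -0.15207078 -0.36099439] -20.68345494495108 [-0.41 -0.61  0.3  -0.    0.1   0.48 -0.6   0.2   0.01 -0.51  0.58  0.39]
side resid [-0.31  0.06 -1.21 -0.83]
[ 0.56623019 -0.15210791 -0.36238413] [-0.36 -0.43  0.34  0.22  0.06  0.68 -0.62  0.36  0.   -0.34  0.56  0.6
 -0.17  0.11 -1.06 -0.77]
blank top z26 [-14.7  32.2  26. ] tri [-16.4  32.1  33.2]
blank top z26 [-20.2 -28.1  26. ] tri [-20.  -27.6  28. ]
blank top z26 [-52.2 -24.5  26. ] tri [-51.6 -24.7  22.1]
blank top z26 [-42.6  37.2  26. ] tri [-44.8  35.9  25.7]
```

Holder pose is about (0.5665, -0.152), yaw -20.7°. The blank is at holder x ≈ -32, y ≈ +4, yaw ≈ -7°. First I turn the tool so that its x lies along the holder's x.

Emit:
carry_out(
  series=[
    [[0,0,0],-7.1],
    [[0,0,0],-7.1],
    [[0,0,0],-7.1],
    [[0,0,0],-7.1],
    [[0,0,0],-7.1],
    [[0,0,0],-7.1],
    [[0,0,0],-7.1],
    [[0,0,0],0],
  ],
  fingers=85.4,
  squeeze=20,
)

```text
clock: 0.77
position: [0.186, -0.5403, 0.193]
ee_rot: [-0.005, 0.984, -0.178, -0.002]
contact_force: [0.4, -0.4, 0.0]
width: 0.0854
```

```bash
cat >> h.py <<'E'
from scipy.spatial.transform import Rotation as Ro
q=np.array([.5665,-.1521,np.radians(-20.7)])
def goto(hx,hy,z):
    s=manip.get_state();w=s["ee_rot"];R=Ro.from_quat([w[1],w[2],w[3],w[0]]).as_matrix()
    c,n=np.cos(q[2]),np.sin(q[2]);p=s["position"];d=p[:2]-q[:2]
    X=np.array([q[0]+(c*hx-n*hy)/1e3,q[1]+(n*hx+c*hy)/1e3,z/1e3])
    print("holder pos",(1e3*np.array([c*d[0]+n*d[1],-n*d[0]+c*d[1],p[2]])).round(1),"yaw err deg",round(np.degrees(np.arctan2(R[1,0],R[0,0])-q[2]),2),"tilt",R[2].round(4))
    print("shift tool mm",(R.T@(X-p)*1e3).round(1),"F",s["contact_force"].round(1),"w",round(s["width"]*1e3,1),"t",round(s["clock"],2))
E
python3 -c "
from h import *
goto(-12.5,3,110)"
```

```text
holder pos [-218.8 -497.6  193. ] yaw err deg 0.21 tilt [-0.0059 -0.0093 -0.9999]
shift tool mm [ 208.5 -499.1   86.4] F [ 0.4 -0.4  0. ] w 85.4 t 0.77
```

Emit:
carry_out(
  series=[
    [[15,-36,4],0],
    [[15,-36,4],0],
    [[15,-36,4],0],
    [[15,-36,4],0],
    [[15,-36,4],0],
    [[15,-36,4],0],
    [[15,-36,4],0],
    [[15,-36,4],0],
    [[15,-36,4],0],
    [[15,-36,4],0],
  ],
)

```text
clock: 1.6
position: [0.4619, -0.2562, 0.1498]
ee_rot: [-0.003, 0.979, -0.203, -0.004]
contact_force: [0.0, 0.5, 0.1]
width: 0.0851
```

```bash
python3 -c "
from h import *
goto(-12.5,3,110)"
```

```text
holder pos [ -61.1 -134.4  149.8] yaw err deg -2.67 tilt [-0.0082 -0.0043 -1.    ]
shift tool mm [  42.5 -139.3   40. ] F [0.  0.5 0.1] w 85.1 t 1.6
```

Emit:
carry_out(
  series=[
    [[8,-28,6],-2.7],
    [[8,-28,6],0],
    [[8,-28,6],0],
    [[8,-28,6],0],
    [[8,-28,6],0],
    [[0,0,0],0],
    [[0,0,0],0],
  ],
)

```text
clock: 2.18
position: [0.5581, -0.1259, 0.1161]
ee_rot: [-0.005, 0.983, -0.185, -0.004]
contact_force: [-0.8, 0.2, -0.0]
width: 0.0852
```

```bash
python3 -c "
from h import *
goto(-12.5,3,70)"
```

```text
holder pos [-17.1  21.6 116.1] yaw err deg -0.59 tilt [-0.0099 -0.0078 -0.9999]
shift tool mm [ 5.2 18.9 45.9] F [-0.8  0.2 -0. ] w 85.2 t 2.18
```

Emit:
carry_out(
  series=[
    [[2,8,15],-0.6],
    [[2,5,15],0],
    [[0,2,10],0],
    [[0,0,0],0],
    [[0,0,0],0],
  ],
)

```text
clock: 2.6
position: [0.555, -0.1431, 0.075]
ee_rot: [-0.004, 0.983, -0.184, -0.004]
contact_force: [-0.9, 0.8, 0.4]
width: 0.0854
```

```bash
python3 - <<'E'
from h import *
import pickle
goto(-12.5,3,55)
a=snap("side");b=snap("top");pickle.dump((a,b),open("v1.pkl","wb"))
def crop(f,x,y,w,h,s): return cv2.resize(f[y:y+h,x:x+w],(w*s,h*s),interpolation=cv2.INTER_CUBIC)
A=crop(b["frame"],264,142,55,65,7);B=crop(a["frame"],220,150,57,54,7)
c=np.zeros((460,800,3),np.uint8);c[:A.shape[0],:A.shape[1]]=A;c[:B.shape[0],400:400+B.shape[1]]=B
cv2.imwrite("pics/c1.png",c)
E
```

```text
holder pos [-13.9   4.4  75. ] yaw err deg -0.45 tilt [-0.0097 -0.0069 -0.9999]
shift tool mm [ 1.6  1.5 20. ] F [-0.9  0.8  0.4] w 85.4 t 2.6
```

View pics/c1.png

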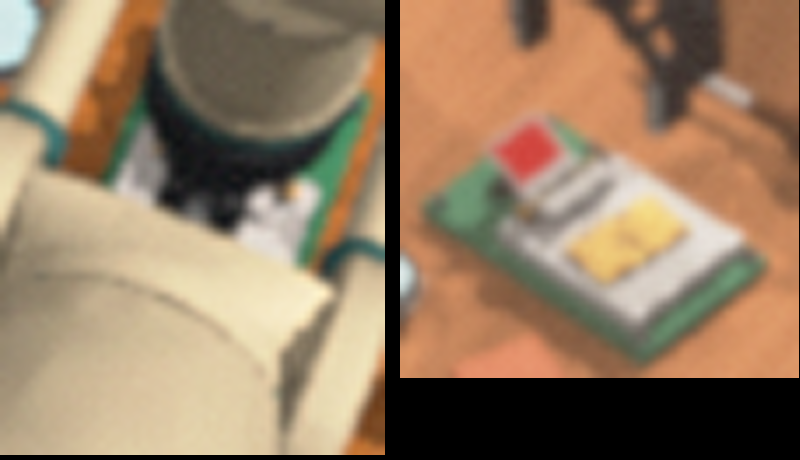

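The side crop shows both open fingertips: the tab finger ends at about (528,45) and the pusher at about (657,128). I compare these with predictions to find how far the tips stand back from the TCP.

```bash
python3 - <<'E'
from h import *
import pickle
a,b=pickle.load(open("v1.pkl","rb"))
c,n=np.cos(q[2]),np.sin(q[2])
for hx in(-13.9+50,-13.9-50):
  for z in(75,80,85,88,92):
    p=proj(a,[q[0]+(c*hx-n*4.4)/1e3,q[1]+(n*hx+c*4.4)/1e3,z/1e3])
    print(hx,z,((p+.5-[220,150])*7+[400,0]).round(0))
E
```

```text
36.1 75 [530. 110.]
36.1 80 [530. 103.]
36.1 85 [530.  96.]
36.1 88 [530.  92.]
36.1 92 [530.  86.]
-63.9 75 [672. 202.]
-63.9 80 [672. 195.]
-63.9 85 [672. 188.]
-63.9 88 [673. 183.]
-63.9 92 [673. 178.]
```

```bash
python3 - <<'E'
from h import *
import pickle
a,b=pickle.load(open("v1.pkl","rb"))
f=a["frame"][95:205,210:310]
print([proj(a,p).round(1) for p in ([.555,-.143,.075],[.555,-.143,.2],[.5665,-.152,.022])])
cv2.imwrite("pics/c2.png",cv2.resize(f,(550,600),interpolation=cv2.INTER_LANCZOS4))
E
```

```text
[array([248.1, 171.7]), array([248.2, 145.1]), array([246.1, 179.7])]
```

View pics/c2.png

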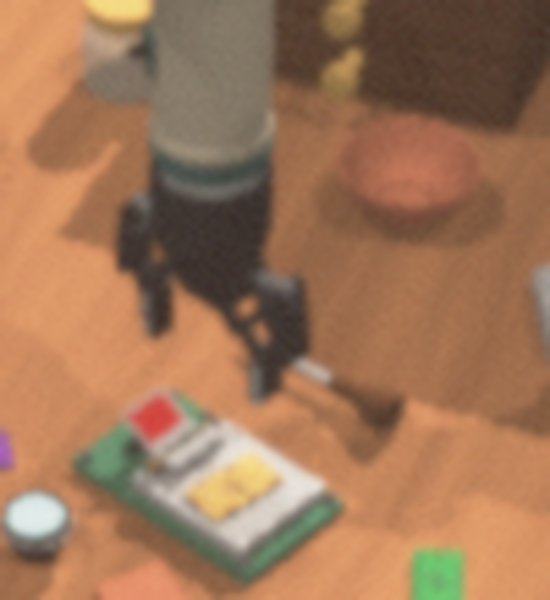

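```bash
python3 - <<'E'
from h import *
import pickle
a,b=pickle.load(open("v0.pkl","rb"))
for z in(.198,.211,.24): print("start side 800px",(proj(a,[.187,-.544,z])*1.5625).round(0),"top",(proj(b,[.187,-.544,z])*1.5625).round(0))
a,b=pickle.load(open("v1.pkl","rb"))
c,n=np.cos(q[2]),np.sin(q[2])
for hx in(-13.9+50,-13.9-50): print("top crop",((proj(b,[q[0]+(c*hx-n*4.4)/1e3,q[1]+(n*hx+c*4.4)/1e3,.088])+.5-[264,142])*7).round())
print(manip.get_state()["position"])
b=snap("top");a=snap("side")
f=np.hstack([cv2.resize(a["frame"][120:205,210:285],(375,425),interpolation=3),cv2.resize(b["frame"][100:206,250:330],(400,530)[:2],interpolation=3)[:425]])
cv2.imwrite("pics/c3.png",f)
E
```

```text
start side 800px [592. 166.] top [716. 474.]
start side 800px [593. 161.] top [720. 475.]
start side 800px [596. 151.] top [729. 476.]
top crop [247.  87.]
top crop [164. 305.]
[ 0.55535704 -0.1429499   0.07548263]
```

View pics/c3.png

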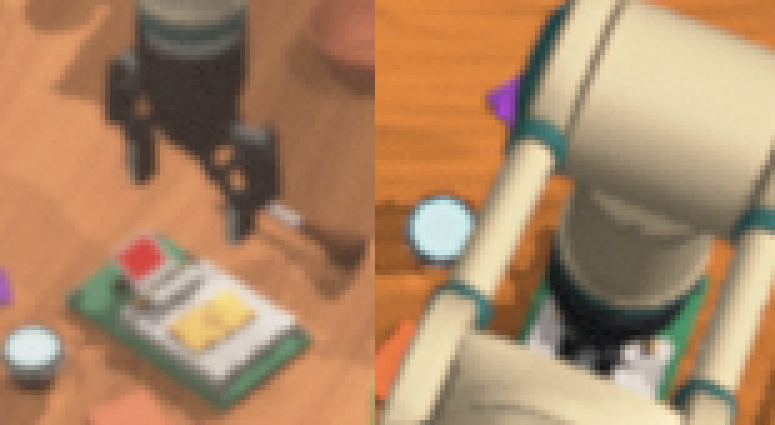

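xy agrees, but the tips seem 15–30 mm higher than the TCP reading suggests. I go down in small steps and watch the force.

Emit:
carry_out(
  series=[
    [[1.5,1,10],-0.4],
    [[0,0,10],0],
    [[0,0,5],0],
    [[0,0,0],0],
    [[0,0,0],0],
  ],
)

```text
clock: 3.22
position: [0.558, -0.1442, 0.0499]
ee_rot: [-0.004, 0.984, -0.179, -0.002]
contact_force: [0.3, -0.6, -0.8]
width: 0.0856
```

```bash
python3 - <<'E'
from h import *
goto(-12.5,3,40)
a=snap("side");f=a["frame"][140:205,215:285]
cv2.imwrite("pics/c4.png",cv2.resize(f,(630,585),interpolation=3))
E
```

```text
holder pos [-10.7   4.4  49.9] yaw err deg 0.07 tilt [-0.0044 -0.0072 -1.    ]
shift tool mm [-1.7  1.5  9.9] F [ 0.3 -0.6 -0.8] w 85.6 t 3.22
```

View pics/c4.png

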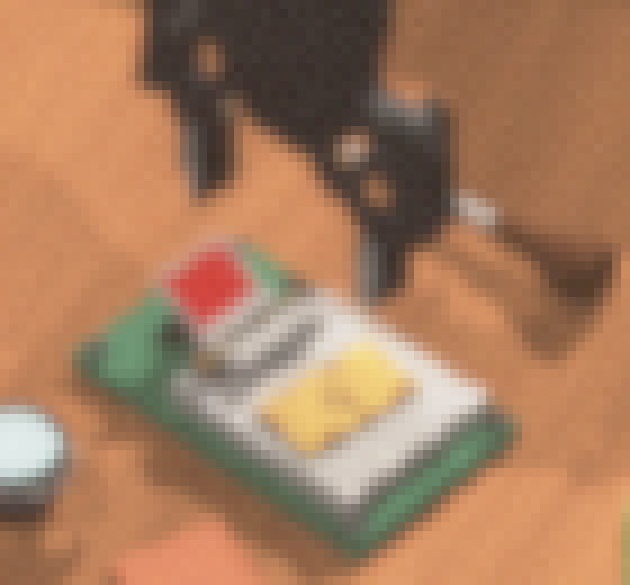

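The tips are at about side (208,197) and (378,300), still well above the bed. I overlay predicted gripper points on both views to separate height from y-offset.

```bash
python3 - <<'E'
from h import *
a=snap("side");b=snap("top");s=manip.get_state();w=s["ee_rot"];R=Ro.from_quat([w[1],w[2],w[3],w[0]]).as_matrix();p=s["position"]
out=[]
for r,(x,y,W,H,k) in((a,(205,110,80,95,5)),(b,(255,110,80,95,5))):
    f=cv2.resize(r["frame"][y:y+H,x:x+W],(W*k,H*k),interpolation=3)
    def dot(P,c):
        u=(proj(r,P)+.5-[x,y])*k;cv2.circle(f,tuple(int(v) for v in u),3,c,-1)
    for sx in(-50,50): dot(p+R@np.array([sx,0,-13])/1e3,(255,0,255))
    dot(p,(0,255,255))
    for sx in(-38,38):
        for sy in(-42,42): dot(p+R@np.array([sx,sy,-73])/1e3,(255,255,0))
    dot(p+R@np.array([0,0,-200])/1e3,(0,255,0))
    c,n=np.cos(q[2]),np.sin(q[2])
    for hx,hy in((-75,42),(-75,-42),(0,23),(0,-23)): dot([q[0]+(c*hx-n*hy)/1e3,q[1]+(n*hx+c*hy)/1e3,.022],(255,0,0))
    out.append(f)
cv2.imwrite("pics/c5.png",np.hstack(out))
E
```

```text
(no output)
```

View pics/c5.png

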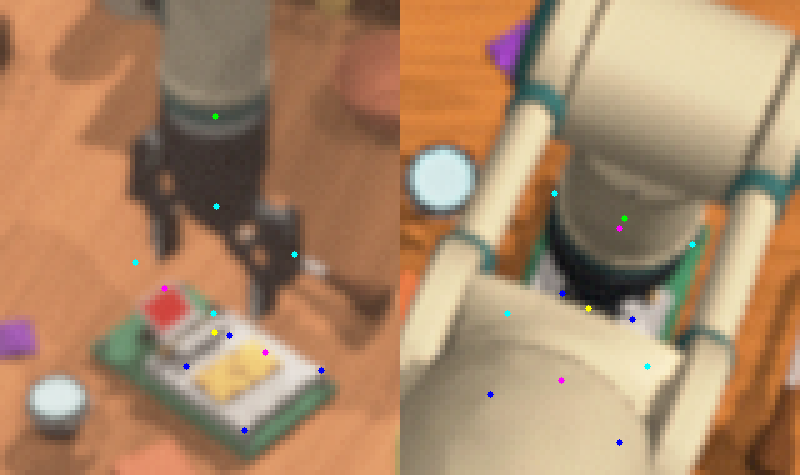

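xy agrees within a few mm in the top view. The side view puts the tips about 30 mm higher than predicted. I keep going down in small steps and let the force decide.

Emit:
carry_out(
  series=[
    [[-2,1,3],0],
    [[0,0,3],0],
    [[0,0,3],0],
    [[0,0,0],0],
  ],
)

```text
clock: 3.7
position: [0.5566, -0.1447, 0.0416]
ee_rot: [-0.004, 0.984, -0.179, -0.0]
contact_force: [-0.1, 0.2, -0.7]
width: 0.0855
```

Emit:
carry_out(
  series=[
    [[0,0,3],0],
    [[0,0,2],0],
    [[0,0,2],0],
    [[0,0,0],0],
  ],
)

```text
clock: 4.03
position: [0.5566, -0.1447, 0.0338]
ee_rot: [-0.004, 0.984, -0.179, 0.0]
contact_force: [0.1, -0.2, 0.4]
width: 0.0853
```

```bash
python3 - <<'E'
from h import *
goto(-12.5,3,26)
E
```

```text
holder pos [-11.9   3.4  33.8] yaw err deg 0.07 tilt [-0.0013 -0.0071 -1.    ]
shift tool mm [-0.6  0.5  7.7] F [ 0.1 -0.2  0.4] w 85.3 t 4.03
```

Emit:
carry_out(
  series=[
    [[-1,0,2],0],
    [[0,0,2],0],
    [[0,0,2],0],
    [[0,0,0],0],
  ],
)

```text
clock: 4.37
position: [0.5556, -0.1443, 0.0271]
ee_rot: [-0.004, 0.984, -0.179, 0.0]
contact_force: [0.0, -0.1, -0.1]
width: 0.0852
```

Emit:
carry_out(
  series=[
    [[0,0,2],0],
    [[0,0,2],0],
    [[0,0,0],0],
  ],
)

```text
clock: 4.62
position: [0.5557, -0.1443, 0.0227]
ee_rot: [-0.004, 0.984, -0.179, 0.0]
contact_force: [-0.3, -0.3, 0.1]
width: 0.0855
```

Emit:
carry_out(
  series=[
    [[0,0,2],0],
    [[0,0,2],0],
    [[0,0,0],0],
  ],
)

```text
clock: 4.87
position: [0.5558, -0.1443, 0.0183]
ee_rot: [-0.004, 0.984, -0.179, 0.0]
contact_force: [0.3, -0.6, -0.7]
width: 0.0852
```

```bash
python3 - <<'E'
from h import *
goto(-12.5,3,15)
E
```

```text
holder pos [-12.8   3.6  18.3] yaw err deg 0.08 tilt [-9.0e-04 -7.1e-03 -1.0e+00]
shift tool mm [0.3 0.6 3.3] F [ 0.3 -0.6 -0.7] w 85.2 t 4.87
```

```bash
python3 - <<'E'
from h import *
a=snap("side");f=a["frame"][140:205,215:285]
cv2.imwrite("pics/c6.png",cv2.resize(f,(630,585),interpolation=3))
E
```

```text
(no output)
```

View pics/c6.png

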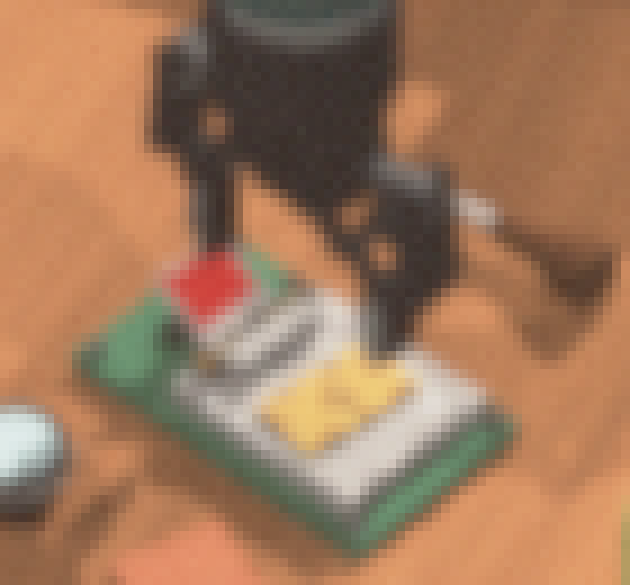

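```bash
python3 - <<'E'
from h import *
a=snap("side");c,n=np.cos(q[2]),np.sin(q[2])
for u,hx in(((388,355),-62),((215,250),37)):
    px=(np.array(u)+.5)/9-.5+[215,140]
    for z in(.031,.045,.06,.075):
        X=onz(a,px,z);d=X[:2]-q[:2];print(hx,z,"holder",(1e3*np.array([c*d[0]+n*d[1],-n*d[0]+c*d[1]])).round(1))
E
```

```text
-62 0.031 holder [-34.9 -25.2]
-62 0.045 holder [-44.3 -14.4]
-62 0.06 holder [-54.4  -2.8]
-62 0.075 holder [-64.5   8.7]
37 0.031 holder [ 60.6 -22.1]
37 0.045 holder [ 50.1 -11.3]
37 0.06 holder [38.8  0.2]
37 0.075 holder [27.5 11.7]
```

Both tips fit hx/hy only if they are at z ≈ 60–65 mm, about 45 mm above the TCP reading. I continue down in small steps until contact.

Emit:
carry_out(
  series=[
    [[0,0,2],0],
    [[0,0,2],0],
    [[0,0,2],0],
    [[0,0,0],0],
  ],
)

```text
clock: 5.3
position: [0.5563, -0.1444, 0.0123]
ee_rot: [-0.003, 0.984, -0.179, 0.001]
contact_force: [0.3, 0.1, 0.1]
width: 0.0857
```

Emit:
carry_out(
  series=[
    [[0,0,2],0],
    [[0,0,2],0],
    [[0,0,0],0],
  ],
)

```text
clock: 5.55
position: [0.5563, -0.1443, 0.0078]
ee_rot: [-0.003, 0.984, -0.179, 0.001]
contact_force: [-0.6, -0.1, -1.0]
width: 0.0853
```

Emit:
carry_out(
  series=[
    [[0,0,2],0],
    [[0,0,2],0],
    [[0,0,0],0],
  ],
)

```text
clock: 5.8
position: [0.5563, -0.1443, 0.0033]
ee_rot: [-0.004, 0.984, -0.179, 0.001]
contact_force: [0.2, -0.3, -0.1]
width: 0.0851
```

```bash
python3 - <<'E'
from h import *
goto(-12.5,3,0)
E
```

```text
holder pos [-12.3   3.7   3.3] yaw err deg 0.08 tilt [-0.     -0.0071 -1.    ]
shift tool mm [-0.2  0.7  3.3] F [ 0.2 -0.3 -0.1] w 85.1 t 5.8
```

Emit:
carry_out(
  series=[
    [[0,0,2],0],
    [[0,0,2],0],
    [[0,0,0],0],
  ],
)

```text
clock: 6.05
position: [0.5563, -0.1443, -0.0012]
ee_rot: [-0.003, 0.984, -0.179, 0.001]
contact_force: [0.4, -0.5, 0.3]
width: 0.0852
```

Emit:
carry_out(
  series=[
    [[0,0,2],0],
    [[0,0,2],0],
    [[0,0,0],0],
  ],
)

```text
clock: 6.3
position: [0.5563, -0.1442, -0.0056]
ee_rot: [-0.003, 0.984, -0.179, 0.001]
contact_force: [-0.3, 0.5, 0.1]
width: 0.0856
```

Emit:
carry_out(
  series=[
    [[0,0,2],0],
    [[0,0,0],0],
  ],
)

```text
clock: 6.47
position: [0.5563, -0.1443, -0.0079]
ee_rot: [-0.004, 0.984, -0.179, 0.001]
contact_force: [-0.6, 0.1, -1.3]
width: 0.0858
```

```bash
python3 - <<'E'
from h import *
goto(-12.5,3,-9)
E
```

```text
holder pos [-12.3   3.7  -7.9] yaw err deg 0.08 tilt [-1.0e-04 -7.1e-03 -1.0e+00]
shift tool mm [-0.2  0.7  1.1] F [-0.6  0.1 -1.3] w 85.8 t 6.47
```

Emit:
carry_out(
  series=[
    [[0,0,2],0],
    [[0,0,0],0],
  ],
)

```text
clock: 6.63
position: [0.5563, -0.1442, -0.0101]
ee_rot: [-0.003, 0.984, -0.179, 0.001]
contact_force: [-0.3, 0.4, -1.0]
width: 0.0854
```

Emit:
carry_out(
  series=[
    [[0,0,2],0],
    [[0,0,0],0],
  ],
)

```text
clock: 6.8
position: [0.5566, -0.1443, -0.012]
ee_rot: [-0.003, 0.984, -0.179, 0.001]
contact_force: [-1.0, 0.7, 1.0]
width: 0.0854
```

Emit:
carry_out(
  series=[
    [[0,0,2],0],
    [[0,0,0],0],
  ],
)

```text
clock: 6.97
position: [0.5568, -0.1444, -0.0137]
ee_rot: [-0.003, 0.984, -0.179, 0.001]
contact_force: [0.0, -0.4, 2.1]
width: 0.0852
```

Contact with the tab begins at TCP z ≈ -11.5, so the tip is about 49 mm above the reading. The bed should come up near -27.

Emit:
carry_out(
  series=[
    [[0,0,2],0],
    [[0,0,2],0],
    [[0,0,0],0],
  ],
)

```text
clock: 7.22
position: [0.5569, -0.1444, -0.0173]
ee_rot: [-0.003, 0.984, -0.179, 0.002]
contact_force: [-0.7, 0.8, 3.6]
width: 0.0851
```

Emit:
carry_out(
  series=[
    [[0,0,2],0],
    [[0,0,1],0],
    [[0,0,0],0],
  ],
)

```text
clock: 7.47
position: [0.5565, -0.1443, -0.0201]
ee_rot: [-0.003, 0.984, -0.179, 0.001]
contact_force: [-1.3, 0.2, 4.5]
width: 0.0855
```

Emit:
carry_out(
  series=[
    [[0,0,1],0],
    [[0,0,1],0],
    [[0,0,0],0],
  ],
)

```text
clock: 7.72
position: [0.5561, -0.1442, -0.0216]
ee_rot: [-0.003, 0.984, -0.179, 0.001]
contact_force: [-1.7, 0.5, 6.1]
width: 0.0854
```

```bash
python3 - <<'E'
from h import *
goto(-12.5,3,-25)
E
```

```text
holder pos [-12.5   3.8 -21.6] yaw err deg 0.09 tilt [ 0.001  -0.0068 -1.    ]
shift tool mm [0.  0.8 3.4] F [-1.7  0.5  6.1] w 85.4 t 7.72
```

Emit:
carry_out(
  series=[
    [[0,0,1.5],0],
    [[0,0,1],0],
    [[0,0,0],0],
  ],
)

```text
clock: 7.97
position: [0.5557, -0.144, -0.0229]
ee_rot: [-0.003, 0.984, -0.179, 0.001]
contact_force: [-1.8, 0.3, 7.3]
width: 0.0854
```

Emit:
carry_out(
  series=[
    [[0,0,1],0],
    [[0,0,0],0],
  ],
)

```text
clock: 8.13
position: [0.5557, -0.144, -0.0228]
ee_rot: [-0.003, 0.984, -0.179, 0.001]
contact_force: [-1.7, 0.6, 5.5]
width: 0.0854
```

```bash
python3 - <<'E'
from h import *
goto(-12.5,3,-25);print(manip.get_state()["moment"].round(3))
a=snap("side");b=snap("top");f=a["frame"][140:205,215:285];g=b["frame"][142:207,264:284]
cv2.imwrite("pics/c7.png",cv2.resize(f,(630,585),interpolation=3))
E
```

```text
holder pos [-12.9   3.8 -22.8] yaw err deg 0.11 tilt [ 0.0014 -0.0065 -1.    ]
shift tool mm [0.4 0.8 2.2] F [-1.7  0.6  5.5] w 85.4 t 8.13
[ 0.011  0.024 -0.035]
```

View pics/c7.png

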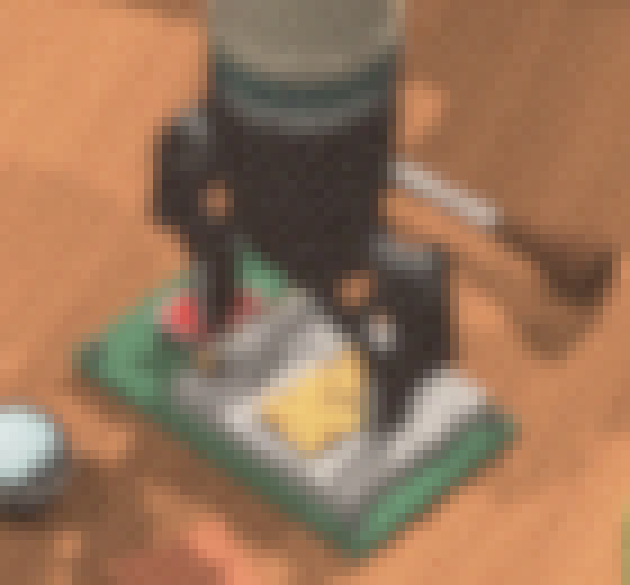

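The view shows the pusher (tip ≈ (385,435)) behind the blank and the tab pressed down. I need to go slightly lower.

Emit:
carry_out(
  series=[
    [[0,0,2],0],
    [[0,0,2],0],
  ],
)

```text
clock: 8.4
position: [0.5553, -0.1439, -0.0242]
ee_rot: [-0.003, 0.984, -0.179, 0.001]
contact_force: [-5.6, 2.0, 25.7]
width: 0.0848
```

Emit:
carry_out(
  series=[
    [[0,0,1.5],0],
    [[0,0,1.5],0],
  ],
)

```text
clock: 8.57
position: [0.5554, -0.1439, -0.024]
ee_rot: [-0.003, 0.984, -0.179, 0.002]
contact_force: [-3.9, 1.4, 12.2]
width: 0.0856
```

```bash
python3 - <<'E'
from h import *
goto(-12.5,3,-26);print(manip.get_state()["moment"].round(3))
E
```

```text
holder pos [-13.3   3.7 -24. ] yaw err deg 0.12 tilt [ 0.0024 -0.0062 -1.    ]
shift tool mm [0.8 0.7 2. ] F [-3.9  1.4 12.2] w 85.6 t 8.57
[ 0.082  0.406 -0.048]
```

Stiff contact, with the moment of a load at the pusher, means the pusher is on the bed at TCP z ≈ -24. I lift 1 mm and start pushing.

Emit:
carry_out(
  series=[
    [[0,0,-1],0],
    [[2,0,0],0],
    [[3,0,0],0],
    [[3,0,0],0],
    [[0,0,0],0],
  ],
)

```text
clock: 8.98
position: [0.5562, -0.1442, -0.0213]
ee_rot: [-0.004, 0.984, -0.178, -0.004]
contact_force: [0.3, -0.3, 5.0]
width: 0.0853
```

```bash
python3 - <<'E'
from h import *
goto(-2,3,-23);print(manip.get_state()["moment"].round(3))
E
```

```text
holder pos [-12.4   3.8 -21.3] yaw err deg 0.15 tilt [-0.0096 -0.0059 -0.9999]
shift tool mm [10.4  0.8  1.6] F [ 0.3 -0.3  5. ] w 85.3 t 8.98
[-0.157 -0.392 -0.044]
```

Emit:
carry_out(
  series=[
    [[4,0,0.5],0],
    [[4,0,0.5],0],
    [[0,0,0],0],
  ],
)

```text
clock: 9.23
position: [0.5593, -0.1452, -0.0222]
ee_rot: [-0.005, 0.984, -0.178, -0.009]
contact_force: [0.0, -1.0, 4.2]
width: 0.0857
```

```bash
python3 - <<'E'
from h import *
goto(-2,3,-23);s=manip.get_state();print(s["moment"].round(3),s["qpos"].round(3),s["qd"].round(3))
E
```

```text
holder pos [ -9.1   3.9 -22.2] yaw err deg 0.18 tilt [-0.0183 -0.0059 -0.9998]
shift tool mm [7.1 0.9 0.7] F [ 0.  -1.   4.2] w 85.7 t 9.23
[-0.146 -0.323  0.016] [-0.378  0.491  1.778  0.007  0.891 -0.024] [-0.001 -0.008  0.003 -0.002 -0.004  0.   ]
```

Emit:
carry_out(
  series=[
    [[0,0,3],0],
    [[0,0,0],0],
  ],
)

```text
clock: 9.4
position: [0.5587, -0.145, -0.0243]
ee_rot: [-0.005, 0.984, -0.178, -0.009]
contact_force: [-1.2, 0.3, 5.9]
width: 0.0853
```

```bash
cat >> h.py <<'E'
def tips():
    s=manip.get_state();w=s["ee_rot"];R=Ro.from_quat([w[1],w[2],w[3],w[0]]).as_matrix();p=s["position"];c,n=np.cos(q[2]),np.sin(q[2]);W=s["width"]/2
    for nm,sx in(("push",-W),("tab",W)):
        X=p+R@np.array([sx,0,-.046]);d=X[:2]-q[:2];print(nm,(1e3*np.array([c*d[0]+n*d[1],-n*d[0]+c*d[1],X[2]])).round(1),end=" ")
    print("tilt",R[2,:2].round(4),"F",s["contact_force"].round(1),"M",s["moment"].round(2),"w",round(W*2e3,1),"t",round(s["clock"],1))
E
python3 -c "
from h import *
tips()"
```

```text
push [-51.6   3.5  22.5] tab [33.7  3.8 20.8] tilt [-0.0193 -0.0058] F [-1.2  0.3  5.9] M [-0.01 -0.05 -0.02] w 85.3 t 9.4
```

Emit:
carry_out(
  series=[
    [[8,0,0],0],
    [[0,0,0],0],
  ],
)

```text
clock: 9.57
position: [0.565, -0.1473, -0.0238]
ee_rot: [-0.005, 0.984, -0.178, -0.01]
contact_force: [2.7, -2.0, 3.8]
width: 0.0854
```

```bash
python3 -c "
from h import *
tips()"
```

```text
push [-44.9   3.6  23.1] tab [40.5  3.9 21.3] tilt [-0.0216 -0.0058] F [ 2.7 -2.   3.8] M [-0.34 -0.6  -0.01] w 85.4 t 9.6
```

Emit:
carry_out(
  series=[
    [[3,0,-1],0],
    [[0,0,0],0],
  ],
  fingers=80,
)

```text
clock: 9.73
position: [0.5682, -0.1484, -0.0221]
ee_rot: [-0.005, 0.984, -0.178, -0.01]
contact_force: [-0.3, 1.0, 4.6]
width: 0.0799
```

```bash
python3 -c "
from h import *
tips()"
```

```text
push [-38.6   3.6  24.7] tab [41.2  3.9 23. ] tilt [-0.0212 -0.0058] F [-0.3  1.   4.6] M [-0.01 -0.03  0.05] w 79.9 t 9.7
```

```bash
cat >> h.py <<'E'
def blank():
    # yellow corners in the side view, as holder coords at z=26
    a=snap("side");x0,y0=222,168;f=cv2.resize(a["frame"][y0:y0+36,x0:x0+54],None,fx=8,fy=8,interpolation=cv2.INTER_CUBIC)
    h=cv2.cvtColor(f,cv2.COLOR_BGR2HSV);m=cv2.inRange(h,(19,85,110),(32,255,255))
    cs,_=cv2.findContours(m,0,1);k=max(cs,key=cv2.contourArea);c,n=np.cos(q[2]),np.sin(q[2]);P=[]
    for u in k[:,0]:
        X=onz(a,(u+.5)/8-.5+[x0,y0],.026);d=X[:2]-q[:2];P.append([1e3*(c*d[0]+n*d[1]),1e3*(-n*d[0]+c*d[1])])
    P=np.array(P,np.float32);print("blank area",cv2.contourArea(P),"box",[np.round(v,1) for v in cv2.minAreaRect(P)],"x",P[:,0].min().round(1),P[:,0].max().round(1),"y",P[:,1].min().round(1),P[:,1].max().round(1))
    for y in(-20,-10,0,10,20,30):
        j=P[abs(P[:,1]-y)<2.5,0]
        if len(j):print(y,j.min().round(1),j.max().round(1),end=" | ")
    print()
E
python3 - <<'E'
import h,pickle
a,b=pickle.load(open("v0.pkl","rb"));s=h.snap;h.snap=lambda n:a;h.blank();h.snap=s;h.blank()
E
```

```text
blank area 1532.2093195616903 box [array([-33.2,   3.6]), array([60.8, 34.8]), np.float64(84.7)] x -50.4 -14.8 y -27.8 35.0
-20 -45.8 -17.8 | -10 -50.0 -18.8 | 0 -48.5 -15.9 | 10 -50.2 -15.1 | 20 -45.0 -14.9 | 30 -45.8 -15.6 | 
blank area 571.6494072264761 box [array([-18.9,  20. ]), array([29.5, 27.7]), np.float64(82.7)] x -32.6 -3.9 y 4.6 33.8
10 -27.4 -6.3 | 20 -32.6 -6.2 | 30 -30.7 -3.9 |
```

The blank's front edge moved from -15 to about -5 mm, so the push works and the blank is roughly square. I continue.

Emit:
carry_out(
  series=[
    [[5,0,0],0],
    [[0,0,0],0],
  ],
  fingers=77,
)

```text
clock: 9.95
position: [0.5709, -0.1494, -0.0216]
ee_rot: [-0.005, 0.984, -0.178, -0.012]
contact_force: [2.6, -1.1, 3.7]
width: 0.0768
```

```bash
python3 -c "
from h import *
tips();blank()"
```

```text
push [-34.    3.7  25.4] tab [42.8  4.  23.4] tilt [-0.0254 -0.0057] F [ 2.6 -1.1  3.7] M [-0.25 -0.53  0.06] w 76.8 t 9.9
blank area 521.5086289813441 box [array([-19.4,  15.5]), array([35.5, 28.4]), np.float64(86.2)] x -33.4 -4.4 y -3.0 33.2
0 -10.4 -6.9 | 10 -21.8 -5.7 | 20 -33.4 -5.0 | 30 -28.4 -4.7 |
```

```bash
python3 - <<'E'
from h import *
a=snap("side");b=snap("top")
A=cv2.resize(a["frame"][160:205,215:285],(630,405),interpolation=3)
cv2.imwrite("pics/c8.png",A)
E
```

```text
(no output)
```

View pics/c8.png

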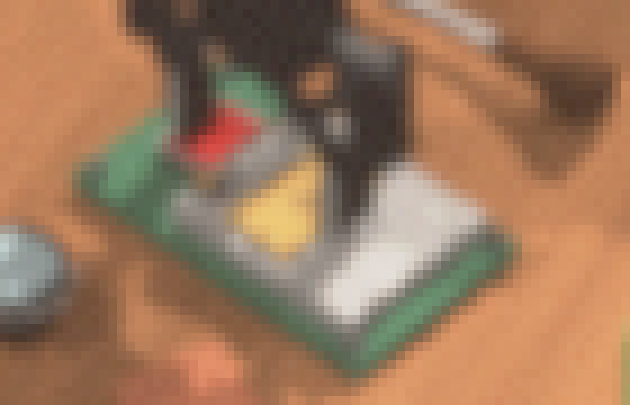

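The pusher (350,235) is right against the blank's rear edge, with the blank's rear-left corner at (295,260). The front is passing under the jaw. I go on in one stroke with a small closing.

Emit:
carry_out(
  series=[
    [[5,0,-1],0],
    [[0,0,0],0],
  ],
  fingers=74,
)

```text
clock: 10.27
position: [0.5744, -0.1506, -0.0204]
ee_rot: [-0.005, 0.984, -0.178, -0.013]
contact_force: [2.8, -0.3, 2.8]
width: 0.074
```

```bash
python3 -c "
from h import *
tips();blank()"
```

```text
push [-28.8   3.8  26.6] tab [45.1  4.  24.6] tilt [-0.0279 -0.0058] F [ 2.8 -0.3  2.8] M [-0.21 -0.66 -0.02] w 74.0 t 10.3
blank area 369.5245139689423 box [array([-13.5,  23.6]), array([21. , 25.9]), np.float64(44.9)] x -26.8 -3.9 y 8.6 32.7
10 -16.4 -8.1 | 20 -26.2 -3.9 | 30 -26.1 -4.2 |
```

Emit:
carry_out(
  series=[
    [[5,0,0.5],0],
    [[0,0,0],0],
  ],
  fingers=72,
)

```text
clock: 10.48
position: [0.5747, -0.1507, -0.0205]
ee_rot: [-0.006, 0.984, -0.178, -0.018]
contact_force: [3.6, -1.6, 2.3]
width: 0.0721
```

```bash
python3 -c "
from h import *
tips();blank()"
```

```text
push [-27.1   3.8  26.8] tab [44.9  4.1 24.1] tilt [-0.0373 -0.0056] F [ 3.6 -1.6  2.3] M [-0.23 -0.65 -0.01] w 72.1 t 10.5
blank area 386.22581382520013 box [array([-14.2,  19.5]), array([21. , 27.3]), np.float64(1.9)] x -25.1 -3.8 y 6.1 33.4
10 -18.0 -5.2 | 20 -21.7 -4.2 | 30 -25.1 -4.0 |
```

Emit:
carry_out(
  series=[
    [[6,0,0.5],0],
    [[6,0,0.5],0],
  ],
)

```text
clock: 10.7
position: [0.5764, -0.1512, -0.0211]
ee_rot: [-0.008, 0.984, -0.177, -0.028]
contact_force: [-14.5, 4.4, 23.2]
width: 0.0722
```

```bash
python3 -c "
from h import *
tips();blank()"
```

```text
push [-24.5   3.9  26.9] tab [47.6  4.2 22.7] tilt [-0.0571 -0.0055] F [-14.5   4.4  23.2] M [ 0.37  1.7  -0.11] w 72.2 t 10.7
blank area 235.39844232539963 box [array([-11. ,  20.9]), array([19.9, 15.4]), np.float64(78.4)] x -19.0 -2.9 y 10.5 31.5
10 -13.8 -6.6 | 20 -19.0 -3.5 | 30 -16.7 -5.0 |
```

The push now meets the stop (Fx ≈ -15 N) with the push face at x ≈ -24.5, where home is -24. I back the pusher off slightly by opening the fingers, keep the tab held, and look.

Emit:
carry_out(
  series=[
    [[0,0,0],0],
    [[0,0,0],0],
    [[0,0,0],0],
  ],
  fingers=76,
)

```text
clock: 11.0
position: [0.5752, -0.1508, -0.0203]
ee_rot: [-0.008, 0.984, -0.177, -0.029]
contact_force: [0.1, -0.0, 3.0]
width: 0.076
```

```bash
python3 - <<'E'
from h import *
tips();blank()
a=snap("side");b=snap("top")
A=cv2.resize(a["frame"][160:205,215:285],(560,360),interpolation=3)
cv2.imwrite("pics/c9.png",A)
import pickle;pickle.dump((a,b),open("v9.pkl","wb"))
E
```

```text
push [-27.5   3.9  27.9] tab [48.4  4.3 23.4] tilt [-0.0602 -0.0055] F [ 0.1 -0.   3. ] M [-0.07 -0.07  0.  ] w 76.0 t 11.0
blank area 293.4302896197705 box [array([-11.4,  19.4]), array([15.8, 23.9]), np.float64(7.9)] x -20.0 -3.4 y 7.3 31.5
10 -16.9 -5.0 | 20 -19.6 -3.5 | 30 -18.7 -5.0 |
```

```bash
python3 - <<'E'
from h import *
import pickle
a,b=pickle.load(open("v9.pkl","rb"));c,n=np.cos(q[2]),np.sin(q[2])
for nm,r in(("side",a),("top",b)):
  for y in(20,25,29):
    L=[]
    for x in range(-36,8,2):
        u=proj(r,[q[0]+(c*x-n*y)/1e3,q[1]+(n*x+c*y)/1e3,.026]);v=cv2.getRectSubPix(r["frame"],(1,1),tuple(map(float,u)))[0,0];L.append("%d:%d/%d/%d"%(x,v[2],v[1],v[0]))
    print(nm,y,*L)
E
```

```text
side 20 -36:151/143/135 -34:156/147/140 -32:165/155/146 -30:174/162/151 -28:183/168/152 -26:188/167/144 -24:197/169/134 -22:209/174/124 -20:219/180/118 -18:229/187/113 -16:232/192/115 -14:235/195/117 -12:236/197/117 -10:237/198/118 -8:236/196/117 -6:232/190/115 -4:226/183/111 -2:215/171/105 0:197/156/100 2:181/144/96 4:170/137/95 6:163/131/95
side 25 -36:158/150/142 -34:165/157/149 -32:174/165/155 -30:181/169/157 -28:186/171/156 -26:191/168/144 -24:199/168/130 -22:210/172/120 -20:222/180/115 -18:230/188/115 -16:232/192/115 -14:234/195/116 -12:236/197/117 -10:236/196/117 -8:235/195/117 -6:231/189/113 -4:223/179/107 -2:211/166/101 0:197/154/95 2:185/144/90 4:174/137/87 6:165/131/86
side 29 -36:159/150/143 -34:166/157/149 -32:174/164/156 -30:180/168/157 -28:185/167/150 -26:188/164/139 -24:193/161/124 -22:203/164/113 -20:214/172/112 -18:222/180/112 -16:229/188/113 -14:230/189/115 -12:232/191/116 -10:231/190/116 -8:231/188/114 -6:225/180/110 -4:214/169/104 -2:204/159/98 0:192/149/94 2:178/140/89 4:168/133/86 6:162/128/84
top 20 -36:199/178/146 -34:197/177/144 -32:196/176/143 -30:197/175/1
[... 272 characters left out ...]
73/141
top 25 -36:193/173/141 -34:192/172/140 -32:191/171/140 -30:191/171/141 -28:192/171/141 -26:194/173/142 -24:195/175/143 -22:194/174/143 -20:193/173/142 -18:192/172/141 -16:191/171/140 -14:191/171/140 -12:189/171/140 -10:188/171/140 -8:187/170/139 -6:186/170/139 -4:187/171/139 -2:187/170/138 0:187/169/137 2:187/169/138 4:188/169/138 6:189/168/138
top 29 -36:188/170/139 -34:187/169/138 -32:187/168/138 -30:186/168/138 -28:187/168/138 -26:190/170/139 -24:192/171/141 -22:193/172/142 -20:193/171/143 -18:190/170/140 -16:187/169/138 -14:187/170/139 -12:188/170/139 -10:188/170/139 -8:186/169/137 -6:184/167/136 -4:184/166/135 -2:183/165/134 0:182/164/133 2:183/165/134 4:184/165/135 6:185/167/136
```

The blue channel crosses half-way at x ≈ -24 for y = 20, 25 and 29, so the rear edge is at home and square, and the stop force agrees. Now I let the tab up and draw clear.

Emit:
carry_out(
  series=[
    [[-1,0,-4],0],
    [[-1,0,-5],0],
    [[-1,0,-5],0],
    [[0,0,-8],0],
    [[0,0,-10],0],
    [[0,0,-15],0],
    [[0,0,-15],0],
    [[0,0,0],0],
  ],
)

```text
clock: 11.82
position: [0.5737, -0.1505, 0.044]
ee_rot: [-0.009, 0.984, -0.177, -0.032]
contact_force: [0.4, -1.3, 0.7]
width: 0.0761
```

```bash
python3 -c "
from h import *
tips();blank()"
```

```text
push [-28.7   3.6  92.5] tab [47.2  3.9 87.4] tilt [-0.0669 -0.0057] F [ 0.4 -1.3  0.7] M [-0.02 -0.03 -0.01] w 76.1 t 11.8
blank area 734.2521856568599 box [array([-11.,   4.]), array([54.9, 19. ]), np.float64(87.1)] x -21.8 -2.8 y -23.5 31.6
-20 -21.8 -3.2 | -10 -18.3 -3.2 | 0 -20.4 -5.3 | 10 -17.6 -4.3 | 20 -19.6 -3.2 | 30 -18.6 -4.2 |
```

Clear of everything. I raise and move aside toward -y to uncover the top view, then take the last picture.

Emit:
carry_out(
  series=[
    [[0,0,-30],0],
    [[0,0,-30],0],
    [[0,25,-10],0],
    [[0,35,0],0],
    [[0,35,0],0],
    [[0,35,0],0],
    [[0,35,0],0],
    [[0,20,0],0],
    [[0,0,0],0],
    [[0,0,0],0],
  ],
)

```text
clock: 12.7
position: [0.5034, -0.3273, 0.1062]
ee_rot: [-0.012, 0.984, -0.175, -0.042]
contact_force: [-0.0, 0.6, -0.3]
width: 0.0761
```

```bash
python3 - <<'E'
from h import *
tips();blank()
a=snap("side");b=snap("top");c,n=np.cos(q[2]),np.sin(q[2])
for nm,r in(("side",a),("top",b)):
  for y in(-24,0,10,28):
    L=[]
    for x in range(-34,-8,2):
        u=proj(r,[q[0]+(c*x-n*y)/1e3,q[1]+(n*x+c*y)/1e3,.026]);L.append(int(cv2.getRectSubPix(r["frame"],(1,1),tuple(map(float,u)))[0,0][0]))
    print(nm,y,L)
def crop(f,x,y,w,h,s): return cv2.resize(f[y:y+h,x:x+w],(w*s,h*s),interpolation=cv2.INTER_CUBIC)
A=crop(b["frame"],264,142,55,65,7);B=crop(a["frame"],220,162,56,42,7)
k=np.zeros((460,800,3),np.uint8);k[:A.shape[0],:A.shape[1]]=A;k[:B.shape[0],400:400+B.shape[1]]=B
cv2.imwrite("pics/c10.png",k)
E
```

```text
push [ -31.  -186.9  155.4] tab [  44.8 -186.2  148.7] tilt [-0.0873 -0.0092] F [-0.   0.6 -0.3] M [-0.04 -0.06  0.02] w 76.1 t 12.7
blank area 353.64884609762436 box [array([-12. ,  -6.8]), array([15.2, 34.5]), np.float64(2.6)] x -19.8 -3.8 y -24.1 10.2
-20 -18.7 -3.8 | -10 -18.5 -4.3 | 0 -19.8 -8.4 | 10 -18.1 -13.3 | 
side -24 [204, 203, 200, 197, 185, 175, 167, 160, 155, 154, 154, 153, 152]
side 0 [197, 194, 187, 172, 155, 138, 127, 120, 120, 121, 120, 117, 113]
side 10 [199, 193, 184, 171, 154, 136, 123, 116, 115, 114, 113, 107, 101]
side 28 [193, 188, 176, 156, 135, 116, 100, 90, 86, 84, 84, 85, 86]
top -24 [190, 189, 190, 182, 173, 157, 146, 135, 130, 129, 140, 148, 148]
top 0 [189, 189, 185, 174, 144, 112, 82, 68, 60, 58, 60, 63, 61]
top 10 [187, 189, 186, 171, 144, 109, 76, 66, 62, 61, 64, 67, 61]
top 28 [191, 191, 186, 164, 131, 94, 63, 48, 41, 39, 39, 39, 39]
```

View pics/c10.png

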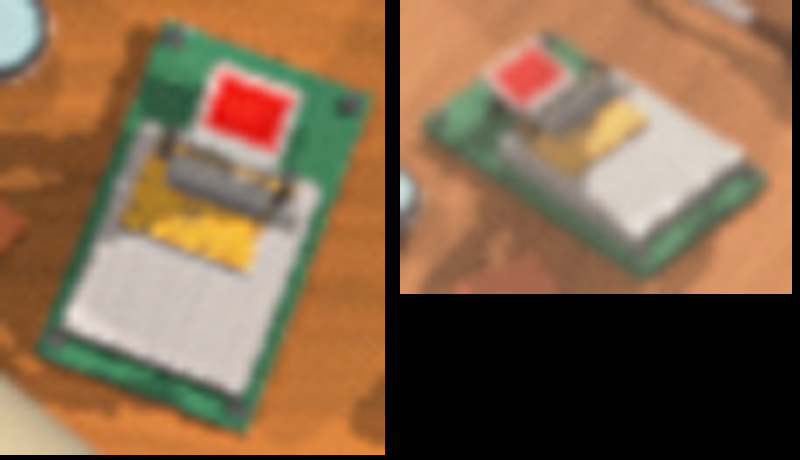

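Tab up, jaw resting on the blank, blank square. The rear edge reads -25 ±1 against -24, so I check it relative to the bed's front edge (-75) in the same pictures.

```bash
python3 - <<'E'
from h import *
import pickle
c,n=np.cos(q[2]),np.sin(q[2])
V={nm:snap(nm) for nm in("side","top")}
def prof(r,y,z,xs,ch):
    return np.array([cv2.getRectSubPix(r["frame"],(1,1),tuple(map(float,proj(r,[q[0]+(c*x-n*y)/1e3,q[1]+(n*x+c*y)/1e3,z]))))[0,0][ch] for x in xs],float)
def half(p,xs):
    m=(p[:4].mean()+p[-4:].mean())/2;s=np.sign(p-m);i=np.where(s[:-1]!=s[1:])[0];return [round(xs[j]+(m-p[j])/(p[j+1]-p[j])*(xs[j+1]-xs[j]),1) for j in i]
for nm,r in V.items():
    for y in(-20,-10,0,10,20):
        xs=np.arange(-34,-13,1.);xb=np.arange(-84,-65,1.)
        print(nm,y,"rear",half(prof(r,y,.026,xs,0),xs),"bedfront",half(prof(r,y,.022,xb,2),xb))
E
```

```text
side -20 rear [np.float64(-25.7)] bedfront [np.float64(-74.9)]
side -10 rear [np.float64(-27.0), np.float64(-27.0)] bedfront [np.float64(-75.9)]
side 0 rear [np.float64(-26.2)] bedfront [np.float64(-75.6)]
side 10 rear [np.float64(-26.0)] bedfront [np.float64(-75.9)]
side 20 rear [np.float64(-24.6)] bedfront [np.float64(-75.7)]
top -20 rear [np.float64(-24.8)] bedfront [np.float64(-75.3)]
top -10 rear [np.float64(-24.7)] bedfront [np.float64(-75.8)]
top 0 rear [np.float64(-24.8)] bedfront [np.float64(-75.6)]
top 10 rear [np.float64(-24.9)] bedfront [np.float64(-75.5)]
top 20 rear [np.float64(-24.4)] bedfront [np.float64(-75.2)]
```

In the top view the rear edge is 50.8 mm from the bed front. Home is 51, and it is square within about 0.5 mm.

```bash
python3 -c "
from rig import manip
print(manip.sign_off())"
```

```text
the job is handed in; nothing more can be done
None
```

The job is handed in. I held the red tab down with one fingertip and pushed the brass blank along the bed under the open jaw with the other until it met the stop. I then backed the pusher off about 3 mm, lifted off the tab so the jaw closed on the blank, and drew clear. It took about 13 s.

**Last checks**
- **Top view:** the blank's rear edge is 50.8 mm from the bed front (home is 51), square within about 0.5 mm. The tab is up and the jaw is on the blank.
- **Stop contact:** at the end of the push the force was about 15 N against the motion, and the pusher reading gave the rear edge at -24.5 mm (home is -24).
- **Other things:** I did not measure these again. The last close-up covered the holder only, and the moves went nowhere near them.

**Disagreements**
- **Side view:** in the final pictures it put the rear edge 1–2 mm further out (-24.6 to -27 mm), with shadows across it. I trusted the top view.
- **Height reading:** the fingertips, open, were about 46 mm above the reported TCP height. I found the true height by touching the tab and the bed.
- **Tilt:** the tool tilted gradually during the push, to about 5° by the end. The only pressing on the bed was brief, about 25 N.

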